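Draw the glass plate home and bolt it in

ROBOT

A 7-joint arm with a two-finger parallel gripper is mounted at the origin on a cart in front of the work surface, level with it; the furniture and walls round the work are solid. World frame = base frame: x ahead of the robot, y to its left, z up, the work surface at z = 0. Lengths are in m, angles in rad, forces in N, time in s.
With the tool pointing down it reaches from about 0.425 to 0.825 m from the base axis. Payload 3.6 kg.
Tool frame: the origin (TCP) lies where the fingers leave the gripper's body, on its centre line; the fingertips stand 73 mm ahead of it and the grasp point (between the pads) lies 54 mm ahead of it; x points along the fingers, y is the direction in which the jaws open and shut, and the axes are right-handed (so a half turn about x gives the same grasp; the last joint's range is limited). The gripper opens to 85 mm and grips with 20 to 120 N. Pads are 22 mm wide; open, the fingers measure 114 mm over their backs; the gripper's body (76 mm by 85 mm) begins 54 mm behind the grasp point. The pads swing forward as they close: fully open they stand 13 mm farther back than shut.
Start: joints at [-0.026, 0.615, -0.013, 1.423, 0.008, 1.103, -0.04], TCP at [0.65, 0, 0.304] pointing down, gripper open.
Joint ranges: [-3.12, 3.12], [-0.3, 2.06], [-1.34, 1.32], [0.26, 2.42], [-1.36, 4.5], [0.01, 1.98], [-2.84, 2.84]. Speed limits (rad/s): [2.79, 2.79, 3.14, 3.14, 3.14, 3.14, 3.14].

INTERFACE

Orientations are given as a unit quaternion [x, y, z, w].
In Python, from station import arm, snapshot, camera_info, ticket gives the robot as it stands. Calls block until the motion is done:
- arm.movep(position, orientation): joint-space move of the TCP to a pose.
- arm.line_to(position, velocity=0.15, ori=None): straight line of the TCP; ori=None keeps the orientation; velocity is the mean speed in m/s.
- arm.move_j(angles): joint-space move.
- arm.move_gripper(opening, effort=None): opening from 0.0 (shut) to 1.0 (fully open); effort is the grip in N (None keeps the last); returns when the fingers have stopped.
- arm.pause(seconds).
- arm.ik(position, orientation): joint angles nearest the present ones, or None.
- snapshot(name): name is "scene" or "side" or "wrist"; returns the picture (480x640x3 uint8, blue, green, red); there is no depth.
- camera_info(name): a dict with "fx", "fy", "cx", "cy" (pixels), "dist_coeffs" ([k1, k2, p1, p2, k3] as OpenCV has them; the pictures are not rectified), "R" (3x3) and "t" (3): a world point X has camera coordinates R X + t; the wrist camera has in their place "T_tool_cam" (4x4, takes a point from camera to tool coordinates, whose origin is the TCP and whose axes are the tool frame's). Camera axes: x right, y down, z forward; pixel columns grow to the right and rows downward; lengths in m; the calibration is good to about 2 mm. A picture is of the moment at which its call begins: read the wrist's pose just before it. camera_info takes no time and is no camera call.
A pose or a line that the arm cannot do raises arm.MotionError and nothing moves.
- ticket.finish_job(): hands the job in, once; it reports no verdict.
Readings, each from a call of its own:
- arm.read_time(): time.
- arm.read_joint_positions(): joint angles.
- arm.read_dq(): joint speeds.
- arm.read_effort(): joint torques, N m.
- arm.read_tool_pos(): TCP position.
- arm.read_eef_rot(): TCP orientation.
- arm.read_ft_force(): force on the tool from outside, world axes, zero at the start.
- arm.read_wrist_torque(): the same for the moment, N m.
- arm.read_opening(): opening from 0.0 (shut) to 1.0 (fully open).
Only numpy, scipy, OpenCV 4.12 (cv2) and the standard library are available. Lean on these libraries where they do the work, as an engineer would, in place of code of your own. Each camera call takes 0.05 s, during which the arm holds its last target. There are 200 camera calls.

TASK

Press lightly on top of the blue glass plate and draw it toward you, out from under the jig's grey cover, until its front edge is fully home against the stop; then push the red-knobbed bolt all the way in behind it, so that the plate is locked. Be gentle: the glass cracks if it is pressed with more than 20 N or if the bolt is forced against it. Leave the two tumblers where they stand.

Things in the scene. Friction and masses are not known exactly. Their poses are not given: they have to be found in the camera images.
- jig: Fixed metal jig, channel lined with grey felt. Origin on the table under the channel's middle line; x along the channel from the stop (end nearer the robot) to the cover, y across, z up. Channel floor (sprung) at z = 12 mm at rest; side rails from y = +-52 to +-66 mm, tops at z = 27. Base x = -145 to +112, y = +-68. Bolt bracket on the -y side out to y = -146 at x = -20 to +26. Felt friction 0.35.
- plate: Loose opaque blue glass plate, 120 (x, along the channel) x 100 x 10 mm, 0.3 kg, flat in the channel, 2 mm play at each side. Origin: underside centre, axes as the jig's. Starts 40 to 80 mm short of the stop, rear part under the cover. Top friction 0.8 or more: about 10 N of pressing drags it, over 20 N cracks it. The floor under it yields from about 3 N on by 14 N per mm.
- plate_front (a point): Middle of the lower front edge of the plate, 60 mm from its origin along its -x. Home when it lies at the stop's face.
- stop (a point): Middle of the lower edge of the stop's face, in the jig at (-125, 0, 12) mm. The stop is a dark bar across the channel's front end, its top at z = 20 mm, 2 mm below the plate's top.
- cover (a point): Middle of the front edge of the grey cover's top, in the jig at (20, 0, 32) mm. The cover lies over the channel from there to x = +112 mm, its underside 4.5 mm above the plate; at least 65 mm of the plate's front part is bare in front of it.
- bolt (a joint): Slide of the steel bolt across the channel along the jig's +y: 0 m drawn back, 0.040 fully in (end stop); starts at 0 to 0.008. About 2 N of friction, no spring. Bar 12 mm wide, round nose, x = -3 to +9 mm in the jig; fully in, its nose is 26 mm inside the channel, 2 mm behind a plate that is home. If the plate is not home it runs against it; over 15 N between them is too much.
- bolt_knob (a point): Centre of the top of the bolt's upright red knob, 16 mm in diameter, bare from z = 23 mm to its top at 50 mm above the table; moves with the bolt, in the jig from (3, -115) mm (bolt at 0) to (3, -75) mm (bolt fully in). It can be pushed from its -y side or pinched.
- tumbler_amber: Bystander: amber glass tumbler, 62 mm in diameter, 82 mm tall, upright on the table. Origin at its underside.
- tumbler_clear: Bystander: clear glass tumbler, 56 mm in diameter, 70 mm tall, upright on the table. Origin at its underside.
Mind the look-alikes: they are no part of the job. Of the things like the plate, leave any that is black; of the rest the larger one is meant.

How it is judged:
By the outcome, as a careful person would: the job done as asked, in the order asked, and still so for the second after the job is handed in, with the robot touching nothing.
It also fails if it takes over 58 s, if anything falls off the work surface, if the arm or the gripper's body presses on something with over 40 N, if the wrist force passes 120 N, or if a joint passes its speed limit or range.

## Working session

There is one attempt and no reset: what is moved stays moved. The work goes in short steps, each a Python script; the robot and the scene stay as the last script left them, time stands still between calls to the robot, and variables do not carry over. Pictures are saved under pics/ and viewed, about 8 in all and at most 12, crops included, and the job is handed in when it is done.

```bash
mkdir -p pics; ls; python3 - <<'E'
from station import arm, snapshot, camera_info
import cv2
for n in ("scene","side","wrist"):
    cv2.imwrite(f"pics/{n}0.png",snapshot(n)); print(n,camera_info(n))
print(arm.read_time(),arm.read_eef_rot(),arm.read_ft_force())
E
```

```text
pics
scene {'fx': 532.6533260221854, 'fy': 532.6533260221854, 'cx': 328.62985484038995, 'cy': 234.05910068966696, 'dist_coeffs': array([-0.03857079,  0.        ,  0.        ,  0.        ,  0.        ]), 'R': array([[ 0.90332002, -0.42858439, -0.0181208 ],
       [-0.20880458, -0.40240794, -0.89132962],
       [ 0.37471801,  0.8089396 , -0.45299353]]), 't': array([-0.44625885,  0.20287572,  1.15431923])}
side {'fx': 565.0556234321317, 'fy': 565.0556234321317, 'cx': 313.153009898091, 'cy': 247.88294540730402, 'dist_coeffs': array([-0.17024759,  0.        ,  0.        ,  0.        ,  0.        ]), 'R': array([[-0.95657007, -0.29145095,  0.00548098],
       [-0.15255646,  0.48450597, -0.86138289],
       [ 0.2483953 , -0.82480925, -0.50792664]]), 't': array([0.5290003 , 0.12775042, 1.25657076])}
wrist {'fx': 394.35954750429113, 'fy': 394.35954750429113, 'cx': 313.93064690920113, 'cy': 237.24590376720906, 'dist_coeffs': array([-0.02743417,  0.        ,  0.        ,  0.        ,  0.        ]), 'T_tool_cam': array([[ 1.44327619e-04, -2.97537530e-01,  9.54710112e-01,
        -7.11867136e-02],
       [ 9.99999796e-01,  6.37344083e-04,  4.74554465e-05,
         2.67267498e-04],
       [-6.22598617e-04,  9.54709910e-01,  2.97537561e-01,
        -7.60491067e-02],
       [ 0.00000000e+00,  0.00000000e+00,  0.00000000e+00,
         1.00000000e+00]])}
0.15 [ 0.49950163  0.50049011 -0.50048367  0.49952365] [-0.09908179 -0.00607008  0.21050437]
```

View pics/scene0.png

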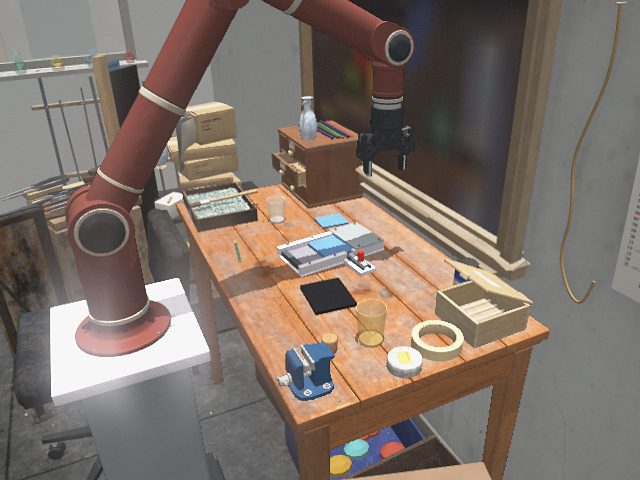

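View pics/side0.png

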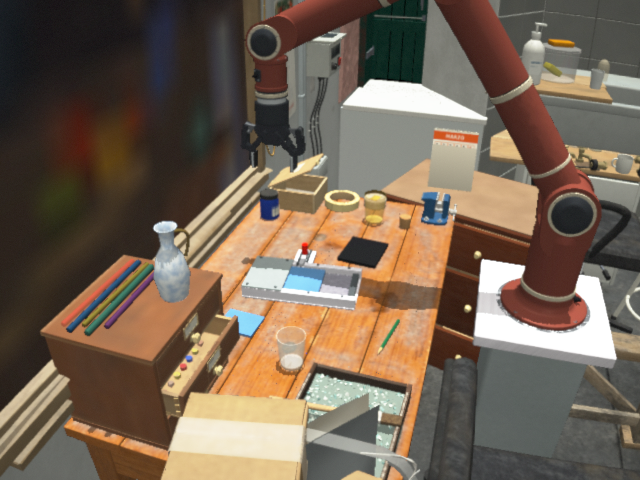

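View pics/wrist0.png

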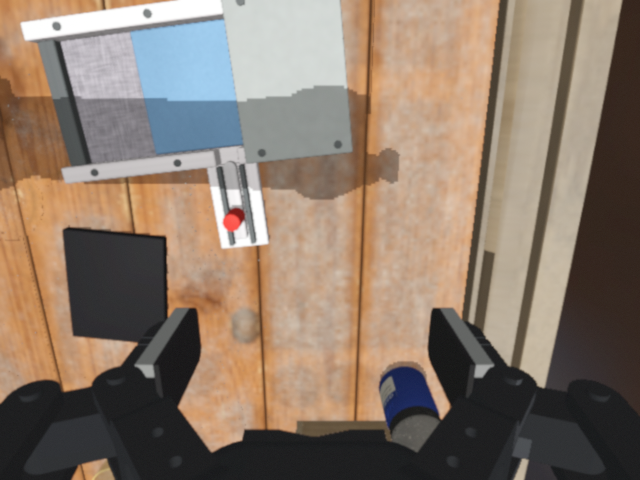

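The wrist view shows the jig with the stop at left (about 65,100), the bare blue plate at x 135–240, the cover at 222–350 and the red knob at (232,219). The black slab at (115,285) and the small blue sheet outside the jig are look-alikes. Next I'll take a rough jig pose and move to a better view.

```bash
cat > h.py <<'E'
from station import arm, snapshot, camera_info
import numpy as np, cv2
from scipy.spatial.transform import Rotation as Ro
def wristpose():
    return np.array(arm.read_tool_pos()), Ro.from_quat(arm.read_eef_rot()).as_matrix()
def cast(name, uv, z, pose=None):
    c=camera_info(name); K=np.array([[c['fx'],0,c['cx']],[0,c['fy'],c['cy']],[0,0,1]])
    n=cv2.undistortPoints(np.array(uv,float).reshape(-1,1,2),K,np.array(c['dist_coeffs'])).reshape(-1,2)
    d=np.c_[n,np.ones(len(n))]
    if name=='wrist':
        p,R=pose; T=np.array(c['T_tool_cam']); o=p+R@T[:3,3]; D=d@(R@T[:3,:3]).T
    else:
        o=-c['R'].T@c['t']; D=d@c['R']
    s=(np.broadcast_to(z,(len(d),))-o[2])/D[:,2]
    return o+D*s[:,None]
def quat(yaw):  # tool down, jaws along jig x
    c,s=np.cos(yaw),np.sin(yaw)
    x=[0,0,-1]; y=[c,s,0]
    return Ro.from_matrix(np.c_[x,y,np.cross(x,y)]).as_quat()
E
python3 - <<'E'
from h import *
P=wristpose(); print(P)
pts=cast('wrist',[[245,163],[232,219],[22,38],[220,18],[351,152],[64,181]],[.032,.05,.027,.027,.032,.027],P); print(pts.round(4))
cov,knob=pts[0],pts[1]
d=pts[4]-pts[0]; yaw=np.arctan2(d[1],d[0]); print(np.degrees(yaw),np.linalg.norm(d))
c,s=np.cos(yaw),np.sin(yaw); R=np.array([[c,-s],[s,c]])
for off in(-.066,-.068): print(cov[:2]-R@[.02,off])
o=cov[:2]-R@[.02,-.066]
print('knob in jig',R.T@(knob[:2]-o))
tgt=o+R@[-.03,-.02]; 
# camera sits on tool z side; put view centre on target
T=np.array(camera_info('wrist')['T_tool_cam'])
Q=Ro.from_quat(quat(yaw)).as_matrix(); ax=Q@T[:3,2]; h=.24
cam=Q@T[:3,3]; k=(h+cam[2]-.025)/-ax[2]
pos=np.r_[tgt-(cam+ax*k)[:2],h]; print(pos)
arm.movep(pos,quat(yaw)); arm.pause(.2)
P=wristpose(); cv2.imwrite('pics/w1.png',snapshot('wrist')); np.savez('w1.npz',p=P[0],R=P[1]); print(P,arm.read_time())
E
```

```text
(array([6.49567195e-01, 1.37391163e-05, 3.03010668e-01]), array([[-1.94850582e-03,  9.99998101e-01,  2.84786074e-05],
       [-1.56032291e-05,  2.84482584e-05, -9.99999999e-01],
       [-9.99998102e-01, -1.94850626e-03,  1.55477678e-05]]))
[[ 0.59    0.0362  0.032 ]
 [ 0.5797 -0.0088  0.05  ]
 [ 0.4115  0.1374  0.027 ]
 [ 0.5747  0.1499  0.027 ]
 [ 0.6809  0.0456  0.032 ]
 [ 0.4258  0.0202  0.027 ]]
5.867275482180574 0.09137901307509279
[0.5633371  0.09984898]
[0.56313266 0.10183851]
knob in jig [ 0.00515313 -0.10976965]
[0.53391534 0.08993103 0.24      ]
(array([0.53539517, 0.08878701, 0.2404653 ]), array([[ 2.16447650e-03,  9.95011312e-01,  9.97386788e-02],
       [-2.86028598e-04,  9.97395244e-02, -9.95013540e-01],
       [-9.99997617e-01,  2.12515531e-03,  5.00485547e-04]])) 1.0833
```

View pics/w1.png

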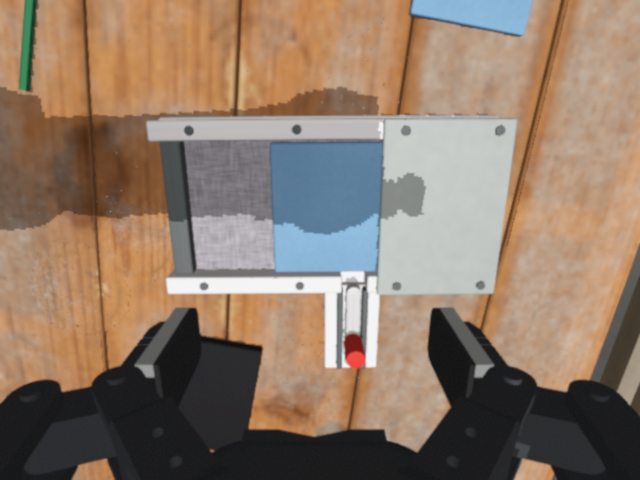

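The jig is now centred. Cover corners are (384,119), (516,119), (494,294) and (378,294), the stop's inner face runs about (184,141)–(191,271), the plate's front edge (271,142)–(275,272), and the knob top is at (355,358).

```bash
python3 - <<'E'
from h import *
z=np.load('w1.npz'); P=(z['p'],z['R'])
uv=[[384,119],[516,119],[494,294],[378,294],[185,141],[191,271],[271,142],[275,272],[355,359],[168,293],[148,122]]
zz=[.032]*4+[.020,.020,.022,.022,.05,.027,.027]
p=cast('wrist',uv,zz,P)[:,:2]
m=np.array([[20,68],[112,68],[112,-68],[20,-68],[-125,52],[-125,-52]])/1e3
mm=m.copy()
for w in (66,68):
    mm=m.copy(); mm[:4,1]=np.sign(m[:4,1])*w/1e3
    a,b=mm-mm.mean(0),p[:6]-p[:6].mean(0)
    yaw=np.arctan2((a[:,0]*b[:,1]-a[:,1]*b[:,0]).sum(),(a*b).sum())
    R=np.array([[np.cos(yaw),-np.sin(yaw)],[np.sin(yaw),np.cos(yaw)]])
    o=p[:6].mean(0)-R@mm.mean(0)
    print(w,o,np.degrees(yaw)); print((((p-o)@R)*1e3).round(1).tolist())
np.savez('jig.npz',o=o,yaw=yaw)
# cross-check in scene/side: knob by red blob
for n in('scene','side'):
    im=snapshot(n); hsv=cv2.cvtColor(im,cv2.COLOR_BGR2HSV)
    k=((hsv[...,0]<6)|(hsv[...,0]>174))&(hsv[...,1]>200)&(hsv[...,2]>120)
    N,l,st,ce=cv2.connectedComponentsWithStats(k.astype('uint8'))
    for i in range(1,N):
        if st[i,4]>12:
            q=cast(n,[ce[i]],.04)[0]
            if abs(q[0]-.58)<.1 and abs(q[1])<.1: print(n,ce[i],st[i],q,(((q[:2]-o)@R)*1e3))
E
```

```text
66 [0.56391272 0.09938251] 5.88170197298727
[[19.2, 65.4], [110.1, 65.8], [112.3, -65.8], [21.1, -65.3], [-121.7, 50.5], [-126.9, -50.5], [-59.3, 49.6], [-59.6, -50.7], [2.7, -111.8], [-144.7, -66.5], [-144.2, 64.0]]
68 [0.56391274 0.09938227] 5.887579856835325
[[19.2, 65.4], [110.1, 65.7], [112.3, -65.9], [21.1, -65.3], [-121.7, 50.5], [-126.9, -50.5], [-59.3, 49.6], [-59.6, -50.7], [2.7, -111.8], [-144.7, -66.4], [-144.2, 64.1]]
side [304.4047619  247.57142857] [302 243   6  11  42] [ 0.57931605 -0.01172936  0.04      ] [   3.92457364 -112.10554719]
```

```bash
cat >> h.py <<'E'
try:
    J=np.load('jig.npz'); yaw=float(J['yaw']); o=J['o']; Rj=np.array([[np.cos(yaw),-np.sin(yaw)],[np.sin(yaw),np.cos(yaw)]])
except FileNotFoundError: pass
def W(x,y,z): return np.r_[o+Rj@np.array([x,y])/1e3, z/1e3]   # jig mm -> world
def jig():
    p=np.array(arm.read_tool_pos()); return np.r_[Rj.T@(p[:2]-o),p[2]]*1e3
def F():
    f=np.mean([arm.read_ft_force() for _ in range(3)],0); return np.r_[Rj.T@f[:2],f[2]]
E
python3 - <<'E'
from h import *
q=quat(yaw)
arm.move_gripper(0.0); 
arm.movep(W(-10,0,130),q); arm.pause(.2)
f0=F(); print('t',arm.read_time(),'f0',f0,jig())
arm.line_to(W(-10,0,100),.1,q); arm.pause(.1)
z=100
while z>88:
    z-=.5; arm.line_to(W(-10,0,z),.02,q); arm.pause(.05); f=F()-f0
    if z<97: print(z,jig().round(2),f.round(2))
    if f[2]>2: break
print(arm.read_time()); np.save('f0.npy',f0); np.save('z.npy',z)
cv2.imwrite('pics/c1.png',snapshot('wrist'))
E
```

```text
t 2.675 f0 [0.51100576 0.09803236 0.17036387] [-8.93836751e+00 -5.15142291e-02  1.32225313e+02]
96.5 [-1.002e+01 -2.000e-02  9.646e+01] [-0.19  0.11  0.81]
96.0 [-1.003e+01  1.000e-02  9.598e+01] [-0.89 -0.4   0.14]
95.5 [-1.002e+01  2.000e-02  9.547e+01] [-0.79 -0.4  -0.48]
95.0 [-1.000e+01  1.000e-02  9.498e+01] [-0.42 -0.02  0.56]
94.5 [-9.940e+00  2.000e-02  9.475e+01] [-1.13  0.15  3.13]
6.525
```

```bash
python3 - <<'E'
from h import *
q=quat(yaw); f0=np.load('f0.npy'); z=float(np.load('z.npy'))
for _ in range(20):
    f=F()-f0
    if f[2]>9.5: break
    z-=.2; arm.line_to(W(-10,0,z),.02,q); arm.pause(.08)
    print(round(z,2),jig().round(2),(F()-f0).round(2))
x=-10; ok=True
while x>-20 and ok:
    x-=2; arm.line_to(W(x,0,z),.03,q); f=F()-f0
    print('x',x,round(z,2),jig().round(2),f.round(2))
    if f[2]>14: z+=.2
    elif f[2]<9: z-=.15
    ok=f[2]<17.5
np.save('z.npy',z); np.save('x.npy',x); print(arm.read_time())
P=wristpose(); np.savez('w2.npz',p=P[0],R=P[1]); cv2.imwrite('pics/w2.png',snapshot('wrist'))
E
```

```text
94.3 [-9.9  -0.   94.58] [-0.66  0.06  4.7 ]
94.1 [-9.920e+00 -2.000e-02  9.449e+01] [-2.27 -0.96  6.61]
93.9 [-9.920e+00  3.000e-02  9.442e+01] [-1.79 -0.04  7.1 ]
93.7 [-9.930e+00  1.000e-02  9.436e+01] [-2.82  0.05  8.02]
93.5 [-9.890e+00  1.000e-02  9.429e+01] [-2.38  0.51  8.68]
93.3 [-9.93 -0.   94.22] [-3.46 -0.48  9.66]
x -12 93.3 [-1.031e+01 -3.000e-02  9.439e+01] [-0.23 -0.05  7.64]
x -14 93.15 [-10.67  -0.    94.51] [ 1.9  -0.85  5.87]
x -16 93.0 [-11.8   -0.    94.52] [ 3.23 -0.6   4.76]
x -18 92.85 [-1.342e+01  6.000e-02  9.451e+01] [ 3.31 -0.23  5.14]
x -20 92.7 [-15.1    0.15  94.49] [ 3.44 -0.77  6.62]
9.825
```

View pics/w2.png

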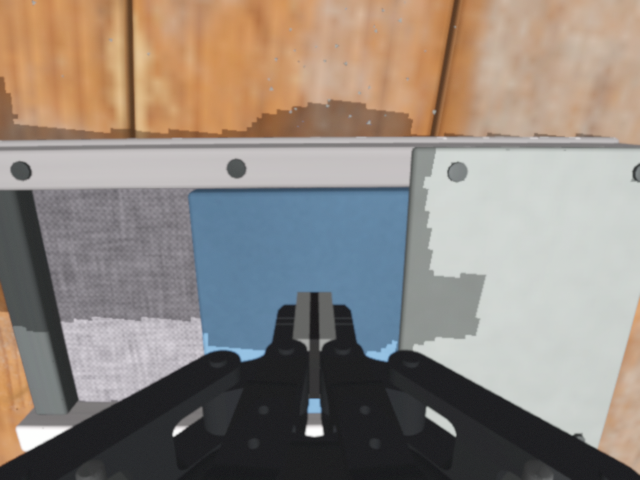

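The closed fingers sit on the plate, with the cover clear to their right. The plate's front corner is at (190,191) and the cover's front edge is at about (410,150).

```bash
cat > blue.py <<'E'
from h import *
def front(im,P,y0=25,y1=45):
    """plate front edge in jig mm: leftmost blue in rows falling at jig y0..y1"""
    hsv=cv2.cvtColor(im,cv2.COLOR_BGR2HSV)
    m=((abs(hsv[...,0].astype(int)-104)<10)&(hsv[...,1]>90)).astype('uint8')
    m=cv2.morphologyEx(m,cv2.MORPH_OPEN,np.ones((5,5)))
    N,l,st,_=cv2.connectedComponentsWithStats(m)
    r,c=np.nonzero(m); g=(cast('wrist',np.c_[c,r],.022,P)[:,:2]-o)@Rj*1e3
    out=[]
    for a in range(y0,y1,4):
        k=(abs(g[:,1]-a)<2)&(abs(g[:,0])<140)
        if k.sum()>30: out.append(g[k,0].min())
    return np.round(out,1)
E
python3 - <<'E'
from blue import *
for n in('w1','w2'):
    z=np.load(n+'.npz'); P=(z['p'],z['R']); print(n,front(cv2.imread(f'pics/{n}.png'),P))
print(((cast('wrist',[[190,191],[34,190],[410,150]],[.022,.02,.032],P)[:,:2]-o)@Rj*1e3).round(1))
E
```

```text
w1 [-59.5 -59.3 -59.9 -59.8 -59.7]
w2 [-60.1 -60.1 -60.1 -60.1 -60.2]
[[ -59.5   49.4]
 [-118.8   49.8]
 [  18.1   65. ]]
```

```bash
cat > drag.py <<'E'
from blue import *
q=quat(yaw); f0=np.load('f0.npy')
def drag(x,z,xend,ft=12.,step=1.5,fxmax=9,v=.03):
    n=0
    for _ in range(6):
        f=F()-f0
        if f[2]>ft-1: break
        z-=min(.5,(ft-f[2])/7); arm.line_to(W(x,0,z),.02,q); arm.pause(.05)
    while x>xend:
        x-=step; 
        arm.line_to(W(x,0,z),v,q); f=F()-f0; n+=1
        if n%4==1: print('x',x,round(z,2),jig().round(2),f.round(2))
        if f[2]>17 or f[0]>fxmax: print('stop',x,z,f.round(2)); 
        if f[2]>17: z+=.8; arm.line_to(W(x,0,z),.05,q); break
        if f[0]>fxmax: break
        z-=np.clip((ft-f[2])/8,-.3,.3)
    np.save('z.npy',z); np.save('x.npy',x)
    arm.pause(.1); P=wristpose(); im=snapshot('wrist')
    print('end',x,round(z,2),jig().round(2),(F()-f0).round(2),'front',front(im,P),arm.read_time())
    return im
E
python3 - <<'E'
from drag import *
drag(float(np.load('x.npy')),float(np.load('z.npy')),-38)
E
```

```text
x -21.5 91.56 [-15.37   0.13  94.22] [ 4.63 -0.68  8.4 ]
x -27.5 90.43 [-18.74   0.26  94.07] [ 7.19 -0.55 10.6 ]
x -33.5 89.98 [-24.03   0.41  93.95] [ 7.82 -0.78 11.73]
end -38.0 90.02 [-28.46   0.53  93.94] [ 8.19  0.33 13.42] front [-72.3 -72.3 -72.4 -72.4 -72.4] 13.625
```

```bash
python3 - <<'E'
from drag import *
im=drag(float(np.load('x.npy')),float(np.load('z.npy')),-82,ft=12.5,step=2,fxmax=12,v=.04)
E
```

```text
x -40.0 90.02 [-30.61   0.53  93.91] [ 7.37 -0.25 12.35]
x -48.0 90.06 [-38.52   0.64  93.9 ] [ 7.77 -1.25 12.89]
x -56.0 90.03 [-46.28   0.68  93.85] [ 7.1   0.03 13.27]
x -64.0 90.42 [-54.86   0.69  93.88] [ 6.9  -0.19 12.24]
x -72.0 90.45 [-62.73   0.74  93.82] [ 7.8   0.89 12.69]
x -80.0 90.54 [-70.77   0.76  93.82] [ 7.1  -0.18 11.8 ]
end -82.0 90.48 [-72.45   0.77  93.81] [ 8.13 -0.44 12.69] front [-116.3 -116.3 -116.3 -116.4 -116.5] 19.275
```

```bash
sed -i 's/n%4==1/n%2==0/' drag.py; python3 - <<'E'
from drag import *
im=drag(float(np.load('x.npy')),float(np.load('z.npy')),-100,ft=12.5,step=1,fxmax=10.3,v=.03)
P=wristpose(); cv2.imwrite('pics/w3.png',im); np.savez('w3.npz',p=P[0],R=P[1])
E
```

```text
x -84.0 90.56 [-74.45   0.79  93.82] [ 8.24  0.46 12.05]
x -86.0 90.44 [-76.11   0.8   93.79] [ 8.17 -0.14 12.37]
x -88.0 90.46 [-78.17   0.79  93.78] [ 7.65 -0.05 12.21]
x -90.0 90.34 [-79.86   0.8   93.75] [ 8.62 -0.26 13.11]
x -92.0 90.55 [-81.72   0.82  93.86] [ 8.52  0.23 11.61]
x -94.0 90.36 [-82.77   0.82  93.85] [ 9.99 -0.07 12.11]
x -96.0 90.37 [-84.85   0.86  93.82] [10.11 -0.66 12.36]
x -98.0 90.39 [-86.79   0.89  93.84] [ 9.06 -0.61 11.98]
stop -99.0 90.32170509666354 [10.39 -0.21 11.75]
end -99.0 90.32 [-87.51   0.91  93.84] [ 9.54 -0.32 13.46] front [-125.2 -125.2 -125.3 -125.3 -125.3] 23.675
```

View pics/w3.png

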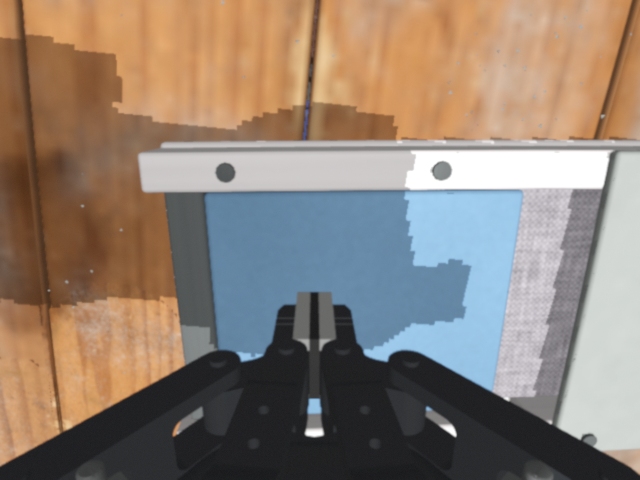

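The plate's front edge measures −125.2 mm, flush with the dark stop bar, with fx at the slip limit. Now I'll lift with a slight stopward bias and push the bolt.

```bash
python3 - <<'E'
from drag import *
z=float(np.load('z.npy'))
arm.line_to(W(-95,0,z),.04,q)
for dz in (1,2,3,4.5): 
    arm.line_to(W(-95,0,z+dz),.03,q)
    print(jig().round(2),(F()-f0).round(2))
arm.line_to(W(-95,0,125),.1,q)
# view bolt + plate from above
arm.movep(W(-30,15,215),q); arm.pause(.2)
P=wristpose(); im=snapshot('wrist'); cv2.imwrite('pics/w4.png',im); np.savez('w4.npz',p=P[0],R=P[1])
print('front',front(im,P),front(im,P,-40,-20),arm.read_time())
hsv=cv2.cvtColor(im,cv2.COLOR_BGR2HSV)
k=((hsv[...,0]<6)|(hsv[...,0]>174))&(hsv[...,1]>200)&(hsv[...,2]>100)
N,l,st,ce=cv2.connectedComponentsWithStats(k.astype('uint8'))
for i in range(1,N):
    if st[i,4]>60: print(st[i],ce[i])
E
```

```text
[-86.94   0.92  93.97] [ 6.29 -0.02 10.54]
[-88.86   0.76  94.19] [ 5.05 -0.38  8.16]
[-91.56   0.42  94.29] [4.83 0.77 7.1 ]
[-95.68  -0.11  94.55] [ 0.06 -0.07  3.8 ]
front [-125.1 -125.1 -125.1 -125.2 -125. ] [] 26.15
```

View pics/w4.png

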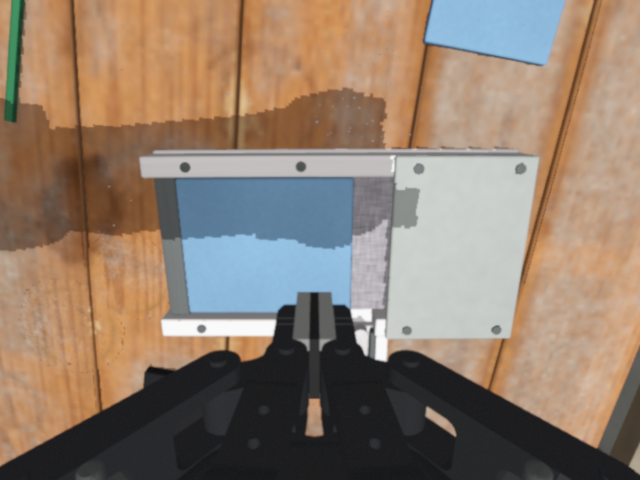

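The plate stays at −125.1 with its rear edge clear ahead of the bolt slot at about (365,315). Now the bolt.

```bash
python3 - <<'E'
from drag import *
arm.movep(W(3,-150,160),q); arm.line_to(W(3,-150,105),.12,q); arm.pause(.15)
f0=F(); np.save('f1.npy',f0); print(jig().round(2),f0.round(2))
y=-150
while y<-78:
    y+=2 if y>-96 else 3
    arm.line_to(W(3,y,104),.04,q); f=F()-f0
    print(y,jig().round(2),f.round(2))
    if f[1]<-7.5 or abs(f[0])>6 or abs(f[2])>6: break
np.save('y.npy',y)
arm.pause(.2); print(jig().round(2),(F()-f0).round(2),arm.read_time())
E
```

```text
[   3.74 -149.85  106.11] [ 1.24 -0.43 -0.05]
-147 [   3.15 -146.56  104.31] [-0.47  1.15  0.58]
-144 [   3.04 -143.62  104.01] [-0.93  0.29 -0.87]
-141 [   3.02 -140.61  103.97] [-0.36  0.48 -0.72]
-138 [   3.03 -137.61  103.98] [-1.26 -0.07 -0.22]
-135 [   3.04 -134.6   104.01] [-0.05  0.57  1.36]
-132 [   3.03 -131.6   104.  ] [-1.29  1.15  0.76]
-129 [   2.95 -129.16  103.99] [-1.47 -0.53 -0.75]
-126 [   2.96 -126.05  104.03] [-1.66 -1.48 -0.34]
-123 [   2.96 -122.63  103.99] [-1.29 -0.47  0.15]
-120 [   2.95 -119.45  103.97] [-1.53 -1.48 -0.21]
-117 [   2.94 -116.45  103.98] [-2.26  0.49 -0.48]
-114 [   2.97 -113.48  103.99] [-1.45 -0.58  0.55]
-111 [   2.95 -110.52  103.97] [-1.99 -0.1  -0.09]
-108 [   2.94 -107.5   103.97] [-1.92 -0.11  0.24]
-105 [   2.96 -104.55  103.98] [-1.57 -0.41  0.02]
-102 [   2.94 -101.53  103.95] [-1.6  -0.22 -0.4 ]
-99 [  2.94 -98.52 103.96] [-2.56 -0.08  0.41]
-96 [  2.99 -95.52 103.99] [-1.92 -0.46 -0.68]
-93 [  2.98 -93.88 104.01] [-2.06 -3.54 -0.39]
-91 [  2.93 -93.65 104.05] [-1.72 -5.27 -0.89]
-89 [  2.92 -93.42 104.08] [-1.31 -8.01 -0.77]
[  2.93 -93.46 104.09] [-1.98 -7.89  0.49] 33.1
```

The finger pushed from contact at −129.5 to a hard stop at −93.5, where −94 was expected. I'll back off and check.

```bash
python3 - <<'E'
from drag import *
arm.line_to(W(3,-112,104),.06,q); arm.line_to(W(3,-112,170),.15,q)
arm.movep(W(-20,-10,290),q); arm.movep(W(-15,70,280),q); arm.pause(.2)
P=wristpose(); im=snapshot('wrist'); cv2.imwrite('pics/w5.png',im[60:460]); cv2.imwrite('pics/s5.png',cv2.resize(snapshot('side')[180:340,200:400],None,fx=3,fy=3)); np.savez('w5.npz',p=P[0],R=P[1])
print('front',front(im,P),arm.read_time(),F())
hsv=cv2.cvtColor(im,cv2.COLOR_BGR2HSV)
k=((hsv[...,0]<6)|(hsv[...,0]>174))&(hsv[...,1]>200)&(hsv[...,2]>100)
N,l,st,ce=cv2.connectedComponentsWithStats(k.astype('uint8'))
for i in range(1,N):
    if st[i,4]>60: print(st[i],ce[i],((cast('wrist',[ce[i]],.045,P)[0,:2]-o)@Rj*1e3))
E
```

```text
Traceback (most recent call last):
  File "blue.py", line 8, in front
    r,c=np.nonzero(m); g=(cast('wrist',np.c_[c,r],.022,P)[:,:2]-o)@Rj*1e3
                          ~~~~^^^^^^^^^^^^^^^^^^^^^^^^^^^
  File "h.py", line 8, in cast
    n=cv2.undistortPoints(np.array(uv,float).reshape(-1,1,2),K,np.array(c['dist_coeffs'])).reshape(-1,2)
      ~~~~~~~~~~~~~~~~~~~^^^^^^^^^^^^^^^^^^^^^^^^^^^^^^^^^^^^^^^^^^^^^^^^^^^^^^^^^^^^^^^^^
cv2.error: OpenCV(4.12.0) /io/opencv/modules/calib3d/src/undistort.dispatch.cpp:347: error: (-215:Assertion failed) CV_IS_MAT(_src) && CV_IS_MAT(_dst) && (_src->rows == 1 || _src->cols == 1) && (_dst->rows == 1 || _dst->cols == 1) && _src->cols + _src->rows - 1 == _dst->rows + _dst->cols - 1 && (CV_MAT_TYPE(_src->type) == CV_32FC2 || CV_MAT_TYPE(_src->type) == CV_64FC2) && (CV_MAT_TYPE(_dst->type) == CV_32FC2 || CV_MAT_TYPE(_dst->type) == CV_64FC2) in function 'cvUndistortPointsInternal'
```

View pics/w5.png

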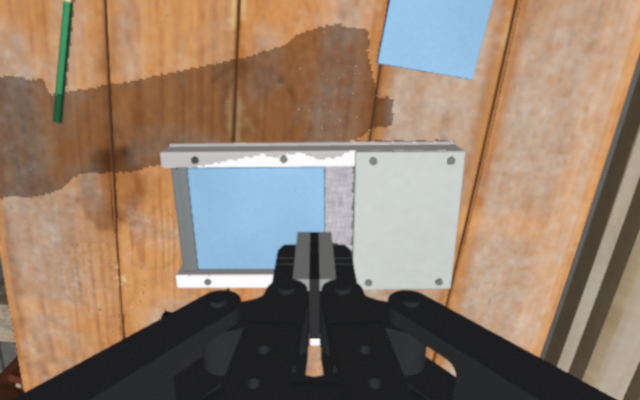

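View pics/s5.png

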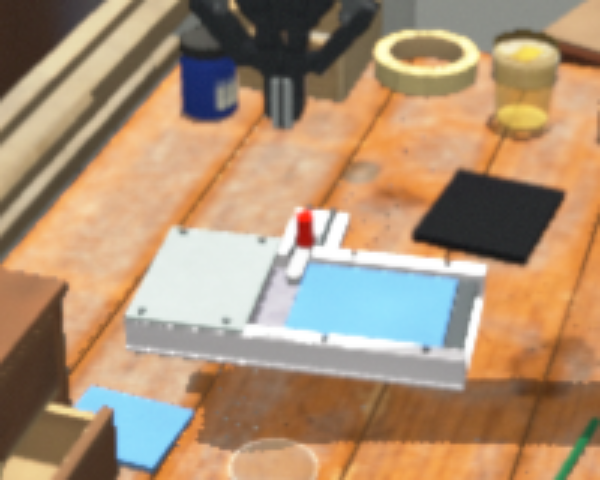

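The side view shows the bolt nose across the channel behind the plate, ending at about crop (293,280). The knob stands close to the rail. I'll put numbers on both.

```bash
python3 - <<'E'
from blue import *
print(arm.read_time(),arm.read_tool_pos(),jig())
z=np.load('w5.npz') if __import__('os').path.exists('w5.npz') else None
P=(z['p'],z['R'])
print('plate corners/edges',((cast('wrist',[[188,168+60],[198,269+60],[325,168+60],[325,240+60]],.022,P)[:,:2]-o)@Rj*1e3).round(1).tolist())
im=snapshot('side'); hsv=cv2.cvtColor(im,cv2.COLOR_BGR2HSV)
k=((hsv[...,0]<6)|(hsv[...,0]>174))&(hsv[...,1]>200)&(hsv[...,2]>120)
N,l,st,ce=cv2.connectedComponentsWithStats(k.astype('uint8'))
for i in range(1,N):
    if st[i,4]>12:
        q=cast('side',[ce[i]],.04)[0]
        if abs(q[0]-.58)<.1 and abs(q[1])<.1: print('knob',ce[i],st[i],(((q[:2]-o)@Rj)*1e3))
print('nose',((cast('side',[[200+293/3,180+281/3]],.018)[0,:2]-o)@Rj*1e3))
E
```

```text
35.625 [0.54221118 0.16563118 0.27974902] [-14.7914749   68.12553514 279.74902239]
plate corners/edges [[-124.3, 49.2], [-124.8, -50.1], [-5.3, 48.8], [-5.0, -20.1]]
knob [301.18181818 256.21212121] [300 251   4  11  33] [  3.13175821 -70.59662887]
nose [  2.38065484 -27.05436465]
```

```bash
python3 - <<'E'
from station import arm,ticket
print(arm.read_ft_force(),arm.read_time()); ticket.finish_job()
E
```

```text
[ 0.60746975 -0.86497073 -0.83255894] 35.675
the job is handed in; nothing more can be done
```

The plate is home against the stop and locked behind the bolt, and I handed the job in at 35.7 s with the arm clear. I dragged the plate about 65 mm with the shut fingertips and then pushed the knob from its −y side. Sampled pressing force stayed at about 13.5 N or less.

**Plate:** After the bolt was pushed in, the front edge measured −124.3 to −124.8 mm (stop face at −125) and the rear edge −5 mm. Before the bolt it had read −125.1 mm. While dragging, the tips slipped about 5 mm on the glass once the plate met the stop, as expected.

**Bolt:** It ran against a hard stop at about 8 N, with the finger at −93.5 mm where −94 was expected. The nose measured −27 mm in the channel, against −26 nominal.

**Checks that failed or disagreed:**
- The side camera put the knob at −70.6 mm where −75 was expected. I think the rough blob measurement is off, because the nose position and the hard stop both agree that the bolt is fully in.
- The final automatic measurement of the plate edge failed because the sunlit glass fell outside the colour mask. I read the edges off the picture by hand instead.
- The first 10 mm of dragging slid over the glass because the pressing force was too low. I pressed to about 12 N after that.

I did not go near either tumbler or measure them again.

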